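# Set out a delivered row of glass lampshades on the display riser in list order

## Robot

A 6-joint arm with a two-finger parallel gripper is mounted at the origin on the work surface. World frame = base frame: x ahead of the robot, y to its left, z up, the work surface at z = 0. Lengths are in m, angles in rad, forces in N, time in s.
With the tool pointing down it reaches from about 0.35 to 0.975 m from the base axis. Payload 4.9 kg.
Tool frame: the origin (TCP) lies at the very end of the fingers, on their centre line; the grasp point (between the pads) lies 19 mm behind it; z points along the fingers, y is the line along which they close (so a half turn about z gives the same grasp; the last joint's range is limited). The gripper opens to 85 mm and grips with 20 to 120 N. Pads are 22 mm wide; open, the fingers measure 114 mm over their backs; the gripper's body (76 mm by 85 mm) begins 54 mm behind the grasp point. The pads swing forward as they close: fully open they stand 13 mm farther back than shut.
Start: joints at [1.103, 0.053, 1.613, -0, 1.476, -0.119], TCP at [0.214, 0.587, 0.231] pointing down, gripper open.
Joint ranges: [-3.01, 3.01], [-1.01, 2.22], [0.06, 2.58], [-1.02, 4.17], [0.09, 2.62], [-3.14, 3.14]. Speed limits (rad/s): [2.57, 2.57, 3.14, 3.14, 3.14, 3.14].

## Interface

Orientations are given as a rotation vector (axis times angle).
In Python, from station import ctrl, imaging gives the robot as it stands.
- The arm moves only by the tool play_rows, never from a script. Its argument "series" is a list of rows, each a list of 3 entries, a list of its own where there are three numbers: the opening, from 0 (shut) to 1 (fully open), then the shift along the tool's x, y, z each as a share of 0.05 m, from -1 to 1, then the turn, a rotation vector about the tool's x, y, z each as a share of 8 degrees, from -1 to 1. In form: [[grip, [dx, dy, dz], [ax, ay, az]], ...]. A call has 1 to 8 rows; each row shifts and turns the commanded pose from where the row before left it, along the tool's axes as they then stand; what a row does not reach is not made up. A row lasts 1/8 s, in which the tool goes at most 62.5 mm and 10.7 degrees, less where a joint would pass 70% of its speed; a pose out of reach is approached as far as the arm can. A call with a number of a shift or a turn outside -1 to 1 is refused whole. A call with a gripper value outside its range is refused whole. The fingers move at their own pace and stop on an object; "force" is the grip in N (left out, the last holds). Time passes only in rows, so rows that do not move let the fingers close. It gives the time, the measured TCP pose, the force, the opening and the grip force at its end, in the units of the state.
- ctrl.get_obs(): the state, without advancing time (a new reading comes with each control period).
- imaging.get_image(name): name is "scene" or "side" or "wrist"; returns a dict with "color" (480x640x3 uint8, blue, green, red), "fx", "fy", "cx", "cy" (pixels), "extrinsics" (4x4, takes a point from world to camera coordinates); the wrist camera has in their place "hand_eye" (4x4, takes a point from camera to tool coordinates, whose origin is the TCP and whose axes are the flange's). Camera axes: x right, y down, z forward; pixel columns grow to the right and rows downward; lengths in m; the calibration is good to about 2 mm. A picture is of the moment at which its call begins: read the wrist's pose just before it. There is no depth.
- ctrl.finish_job(): hands the job in; it is judged then, once.
The state is a dict: "t": time; "q": joint angles; "dq": joint speeds; "effort": joint torques, N m; "tool_pos": TCP position; "tool_rot": TCP orientation; "contact_force": force on the tool from outside, world axes, zero at the start; "wrist_torque": the same for the moment, N m; "opening": finger opening in m; "grip_force": force on a finger pad.
Only numpy, scipy, OpenCV 4.12 (cv2) and the standard library are available. Lean on these libraries where they do the work, as an engineer would, in place of code of your own. Each camera call takes 0.05 s, during which the arm holds its last target. There are 200 camera calls.

## Task

Move the four glass lampshades from the wooden carrying tray to the black display riser, keeping the order in which they stand now, since the price cards follow it: the shade at the left end of the tray goes on the left-end felt disc, and so on along the row to the right end. Leave each one standing upright, mouth down, centred on its felt disc. They are glass: keep them upright, set them down rather than drop them, and do not let them knock against one another.

Things in the scene. Friction and masses are not known exactly. Their poses are not given: they have to be found in the camera images.
- shade_bell: Loose opal white glass lampshade with a blue-grey band, bell-shaped with a flared rim, standing mouth down with its fitter neck upward: 104 mm high in all, 104 mm across at its widest, 0.2 to 0.45 kg. The neck is an open glass tube of 50 mm outside diameter, the topmost 22 mm of the shade; below it the glass widens at once. Origin: centre of the underside; z up; round, yaw means nothing.
- shade_dome: Loose opal white glass lampshade with a blue-grey band, low round dome, standing mouth down with its fitter neck upward: 88 mm high in all, 104 mm across at its widest, 0.2 to 0.45 kg. The neck is an open glass tube of 52 mm outside diameter, the topmost 22 mm of the shade; below it the glass widens at once. Origin: centre of the underside; z up; round, yaw means nothing.
- shade_tulip: Loose opal white glass lampshade with a blue-grey band, tall, waisted tulip, standing mouth down with its fitter neck upward: 130 mm high in all, 90 mm across at its widest, 0.2 to 0.45 kg. The neck is an open glass tube of 50 mm outside diameter, the topmost 22 mm of the shade; below it the glass widens at once. Origin: centre of the underside; z up; round, yaw means nothing.
- shade_cone: Loose opal white glass lampshade with a blue-grey band, plain straight-sided cone, standing mouth down with its fitter neck upward: 106 mm high in all, 104 mm across at its widest, 0.2 to 0.45 kg. The neck is an open glass tube of 51 mm outside diameter, the topmost 22 mm of the shade; below it the glass widens at once. Origin: centre of the underside; z up; round, yaw means nothing.
- mat_bell: Fixed square cork mat, 112 x 112 x 3 mm, lying on the tray: the mat on which the bell shade stands at the start, and which stays behind when the shade is taken. Origin: centre of its underside. All four mats look alike.
- mat_dome: Fixed square cork mat, 112 x 112 x 3 mm, lying on the tray: the mat on which the dome shade stands at the start, and which stays behind when the shade is taken. Origin: centre of its underside. All four mats look alike.
- mat_tulip: Fixed square cork mat, 112 x 112 x 3 mm, lying on the tray: the mat on which the tulip shade stands at the start, and which stays behind when the shade is taken. Origin: centre of its underside. All four mats look alike.
- mat_cone: Fixed square cork mat, 112 x 112 x 3 mm, lying on the tray: the mat on which the cone shade stands at the start, and which stays behind when the shade is taken. Origin: centre of its underside. All four mats look alike.
- tray: Fixed wooden carrying tray, 125 mm (x) by 540 mm (y), 26 mm lips at front and back, end boards with hand bars 81 mm high beyond y = +-258 mm. Origin: centre of its underside; the mats' tops are 21 mm above it. y runs along the row to the robot's left; the mats lie at y = +187.5, +62.5, -62.5 and -187.5 mm, in any order. It lies nearer to the robot or further than the riser.
- riser: Fixed black display riser, a plinth 125 mm (x) by 540 mm (y) by 35 mm high. Four round dark grey felt discs, 110 mm across, lie flush in its flat top at x = 0, y = +187.5, +62.5, -62.5 and -187.5 mm. Origin: centre of its underside; y runs along the row, towards the robot's left, as on the tray; turned by up to 5 degrees.
Not all that is in view belongs to the job. What is shaped like the shade_bell but orange or red is not meant.

How it is judged:
At the end, for the whole second after the job is handed in: Every shade stands upright (within 4.5 degrees) on the riser's top, its centre within 12 mm of a felt disc's centre along and across the riser, on the disc that has the same place in the row (counted from the left end) as the shade's own cork mat has on the tray; all are released and at rest (x of shade_bell in the frame of riser between -0.012 and 0.012 m and z of shade_bell in the frame of riser between 0.031 and 0.039 m and ((y of mat_bell in the frame of tray between 0.1575 and 0.2175 m and y of shade_bell in the frame of riser between 0.1755 and 0.1995 m) or (y of mat_bell in the frame of tray between 0.0325 and 0.0925 m and y of shade_bell in the frame of riser between 0.0505 and 0.0745 m) or (y of mat_bell in the frame of tray between -0.0925 and -0.0325 m and y of shade_bell in the frame of riser between -0.0745 and -0.0505 m) or (y of mat_bell in the frame of tray between -0.2175 and -0.1575 m and y of shade_bell in the frame of riser between -0.1995 and -0.1755 m)) and angle between each of shade_bell, shade_dome, shade_tulip, shade_cone's own z axis and vertical below 0.08 rad and linear speed of each of shade_bell, shade_dome, shade_tulip, shade_cone below 0.02 m/s and angular speed of each of shade_bell, shade_dome, shade_tulip, shade_cone below 0.2 rad/s and contact force between each of shade_bell, shade_dome, shade_tulip, shade_cone and the fingers below 0.1 N and x of shade_dome in the frame of riser between -0.012 and 0.012 m and z of shade_dome in the frame of riser between 0.031 and 0.039 m and ((y of mat_dome in the frame of tray between 0.1575 and 0.2175 m and y of shade_dome in the frame of riser between 0.1755 and 0.1995 m) or (y of mat_dome in the frame of tray between 0.0325 and 0.0925 m and y of shade_dome in the frame of riser between 0.0505 and 0.0745 m) or (y of mat_dome in the frame of tray between -0.0925 and -0.0325 m and y of shade_dome in the frame of riser between -0.0745 and -0.0505 m) or (y of mat_dome in the frame of tray between -0.2175 and -0.1575 m and y of shade_dome in the frame of riser between -0.1995 and -0.1755 m)) and x of shade_tulip in the frame of riser between -0.012 and 0.012 m and z of shade_tulip in the frame of riser between 0.031 and 0.039 m and ((y of mat_tulip in the frame of tray between 0.1575 and 0.2175 m and y of shade_tulip in the frame of riser between 0.1755 and 0.1995 m) or (y of mat_tulip in the frame of tray between 0.0325 and 0.0925 m and y of shade_tulip in the frame of riser between 0.0505 and 0.0745 m) or (y of mat_tulip in the frame of tray between -0.0925 and -0.0325 m and y of shade_tulip in the frame of riser between -0.0745 and -0.0505 m) or (y of mat_tulip in the frame of tray between -0.2175 and -0.1575 m and y of shade_tulip in the frame of riser between -0.1995 and -0.1755 m)) and x of shade_cone in the frame of riser between -0.012 and 0.012 m and z of shade_cone in the frame of riser between 0.031 and 0.039 m and ((y of mat_cone in the frame of tray between 0.1575 and 0.2175 m and y of shade_cone in the frame of riser between 0.1755 and 0.1995 m) or (y of mat_cone in the frame of tray between 0.0325 and 0.0925 m and y of shade_cone in the frame of riser between 0.0505 and 0.0745 m) or (y of mat_cone in the frame of tray between -0.0925 and -0.0325 m and y of shade_cone in the frame of riser between -0.0745 and -0.0505 m) or (y of mat_cone in the frame of tray between -0.2175 and -0.1575 m and y of shade_cone in the frame of riser between -0.1995 and -0.1755 m))); the robot touches nothing.
It fails at once if a shade is tipped by more than 30 degrees (angle between any of shade_bell, shade_dome, shade_tulip, shade_cone's own z axis and vertical above 0.52 rad).
It fails at once if a shade is dropped (falls faster than 0.6 m/s with nothing holding it) ((linear speed of shade_bell above 0.6 m/s and contact force between shade_bell and anything else below 0.05 N) or (linear speed of shade_dome above 0.6 m/s and contact force between shade_dome and anything else below 0.05 N) or (linear speed of shade_tulip above 0.6 m/s and contact force between shade_tulip and anything else below 0.05 N) or (linear speed of shade_cone above 0.6 m/s and contact force between shade_cone and anything else below 0.05 N)).
It fails at once if two shades knock together (more than 3 N) (contact force between shade_bell and shade_dome above 3 N or contact force between any of shade_bell, shade_dome and shade_tulip above 3 N or contact force between any of shade_bell, shade_dome, shade_tulip and shade_cone above 3 N).
It also fails if it takes over 112 s, if anything falls off the work surface, if the arm or the gripper's body presses on something with over 40 N, if the wrist force passes 120 N, or if a joint passes its speed limit or range.

## Working session

There is one attempt and no reset: what is moved stays moved. The work goes in short steps, Python scripts to look and compute and a tool call to move; the robot and the scene stay as the last step left them, time stands still between calls to the robot, and variables do not carry over. Pictures are saved under pics/ and viewed, at most 14 in all, crops included, and the job is handed in when it is done.

Besides the shell and the picture viewer there is one more tool, called after "Request:" in YAML: its name, and indented under it one key for each argument. play_rows: Moves the arm, as the interface text tells. Shift numbers are shares of 0.05 m and turn numbers shares of 8 degrees, none past 1 either way. Its arguments: {"type":"object","properties":{"series":{"type":"array"},"force":{"type":"number"}},"required":["series"]}

```bash
mkdir -p pics; python3 - <<'E'
from station import ctrl, imaging
import cv2,numpy as np
o=ctrl.get_obs();print(o)
for n in ("scene","side"):
    im=imaging.get_image(n);cv2.imwrite(f"pics/{n}0.png",im["color"]);print(n,im["fx"],im["fy"],im["cx"],im["cy"],im["extrinsics"].tolist() if hasattr(im["extrinsics"],'tolist') else im["extrinsics"])
E
```

```text
{'t': 0.0, 'q': array([ 1.10298372e+00,  5.33431723e-02,  1.61431969e+00, -1.16261722e-05,
        1.47599849e+00, -1.19022173e-01]), 'dq': array([-3.69767996e-04,  7.48872281e-04, -2.38458301e-04, -5.76669699e-04,
        1.90387109e-03, -3.24334292e-05]), 'effort': array([-2.81617518e-03, -3.93665314e+01, -3.70185649e+01, -3.00660722e-04,
        6.75925883e-03, -4.73925486e-07]), 'tool_pos': array([0.21332861, 0.58679115, 0.23005616]), 'tool_rot': array([-0.5450019 , -3.09336035,  0.0031153 ]), 'contact_force': array([ 0.09490434, -0.37708505, -0.13442183]), 'wrist_torque': array([ 0.03602682, -0.00663799, -0.0278201 ]), 'grip_force': 0.0, 'opening': 0.08544609117156761}
scene 520.0934467088105 520.0934467088105 321.3581767770207 243.27451999427686 [[0.08690757812340504, 0.996197949180717, 0.006059613259740168, -0.20335118515858344], [0.7026897480922755, -0.056988195141186235, -0.709210450811721, -0.32473176246766944], [-0.706168670213242, 0.06589379077487832, -0.7049707919811841, 1.5294633649983813], [0.0, 0.0, 0.0, 1.0]]
side 454.70840058374756 454.70840058374756 317.0792962989099 235.864243604399 [[0.9744610309708844, -0.2240801683093135, 0.014621124773114108, -0.43072327835894136], [-0.11847984022884277, -0.56836159037768, -0.8142036784752957, 0.2065531382524419], [0.190756983039964, 0.7916774474202385, -0.5803952038634251, 0.8219025087350147], [0.0, 0.0, 0.0, 1.0]]
```

View pics/scene0.png

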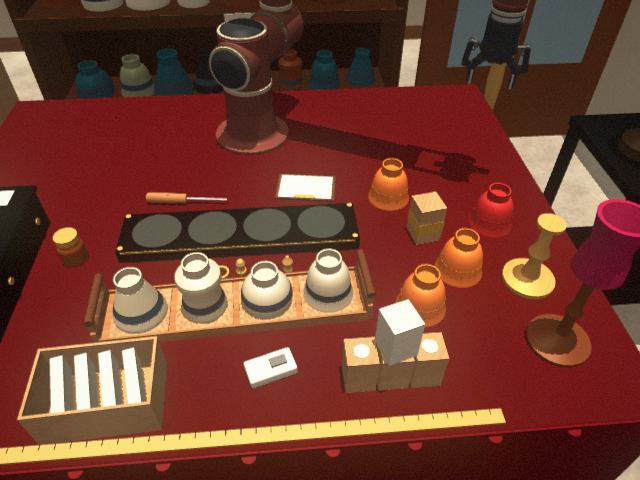

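View pics/side0.png

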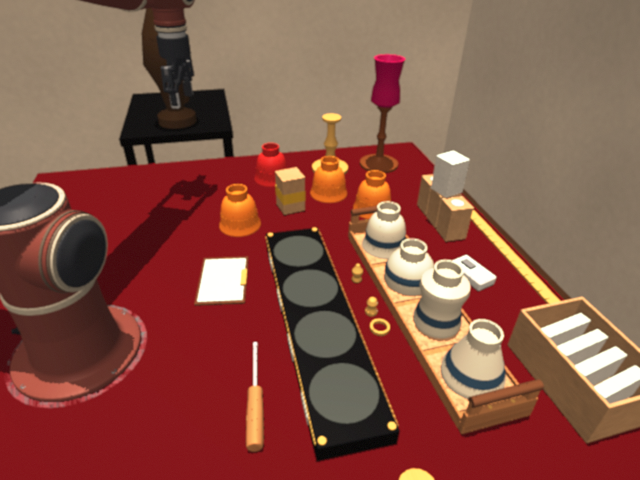

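The scene camera faces the robot, so the image's right is the robot's left (+y). On the tray, from the left end: bell (328,280), dome (267,290), tulip (200,287) and cone (137,300), all white with a blue-grey band. The orange bell shapes at (390,185), (462,257) and (424,295) and the red one at (493,210) are decoys. The riser at (240,230) lies nearer the robot than the tray. Next I'll enlarge to confirm and measure.

```bash
python3 - <<'E'
import cv2
a=cv2.imread("pics/scene0.png")[195:345,85:385]
b=cv2.imread("pics/side0.png")[195:455,255:545]
g=lambda i:cv2.convertScaleAbs(i,alpha=1.2,beta=15)
cv2.imwrite("pics/sc.png",g(cv2.resize(a,None,fx=2.6667,fy=2.6667,interpolation=2)))
cv2.imwrite("pics/sd.png",g(cv2.resize(b,None,fx=2.3,fy=2.3,interpolation=2)))
E
```

```text
(no output)
```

View pics/sc.png

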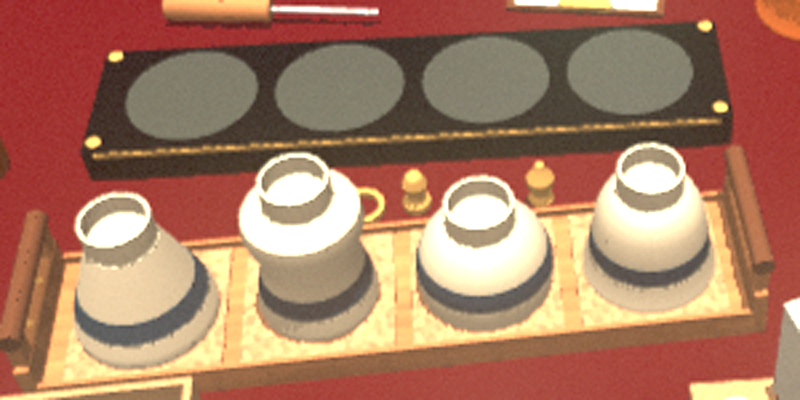

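View pics/sd.png

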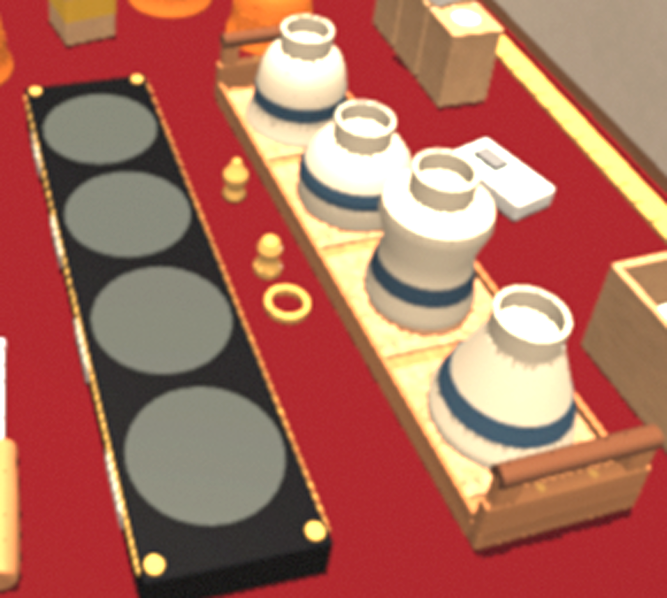

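The crops confirm the shades. Neck-rim centres in the scene crop: cone (115,220), tulip (295,180), dome (479,204), bell (651,170). In the side crop: bell (307,31), dome (366,122), tulip (443,177), cone (532,315). The felt discs are also clear in both crops.

```bash
cat > h.py <<'E'
import numpy as np
from station import ctrl, imaging
def ray(im,p,z,E=None):
    E=np.array(im["extrinsics"]) if E is None else E
    R,t=E[:3,:3],E[:3,3]; c=-R.T@t
    d=R.T@np.array([(p[0]-im["cx"])/im["fx"],(p[1]-im["cy"])/im["fy"],1])
    return (c+d*(z-c[2])/d[2])[:2]
H=dict(bell=.104,dome=.088,tulip=.130,cone=.106)
E
python3 - <<'E'
from h import *
np.set_printoptions(precision=4,suppress=True)
S,D=imaging.get_image("scene"),imaging.get_image("side")
a=lambda p:(85+p[0]/2.6667-.3,195+p[1]/2.6667-.3)
b=lambda p:(255+p[0]/2.3-.3,195+p[1]/2.3-.3)
N=["bell","dome","tulip","cone"]
s=[(651,170),(479,204),(295,180),(115,220)];d=[(307,31),(366,122),(443,177),(532,315)]
for n,p,q in zip(N,s,d):
    u,v=ray(S,a(p),.021+H[n]),ray(D,b(q),.021+H[n]);print(n,u,v,(u+v)/2)
s=[(630,71),(486,79),(340,87),(192,95)];d=[(101,129),(127,214),(162,320),(205,455)]
P=[]
for p,q in zip(s,d):
    u,v=ray(S,a(p),.035),ray(D,b(q),.035);P.append((u+v)/2);print(u,v,P[-1])
P=np.array(P);yy=np.array([.1875,.0625,-.0625,-.1875]);k=yy@P/(yy@yy)
print("riser",P.mean(0),"ydir",k,"yaw deg",np.degrees(np.arctan2(-k[0],k[1])))
k/=np.linalg.norm(k);print(P.mean(0)+yy[:,None]*k)
E
```

```text
bell [0.6428 0.1617] [0.6364 0.1584] [0.6396 0.16  ]
dome [0.6512 0.0371] [0.6454 0.0311] [0.6483 0.0341]
tulip [ 0.6569 -0.086 ] [ 0.6474 -0.0961] [ 0.6522 -0.0911]
cone [ 0.662  -0.2124] [ 0.6583 -0.2162] [ 0.6602 -0.2143]
[0.4384 0.1647] [0.4368 0.1636] [0.4376 0.1642]
[0.4386 0.0399] [0.4356 0.0387] [0.4371 0.0393]
[ 0.4387 -0.0849] [ 0.4363 -0.087 ] [ 0.4375 -0.086 ]
[ 0.4386 -0.2098] [ 0.436  -0.2121] [ 0.4373 -0.2109]
riser [ 0.4374 -0.0234] ydir [0.0005 1.0005] yaw deg -0.026063556627864772
[[ 0.4375  0.1641]
 [ 0.4374  0.0391]
 [ 0.4373 -0.0859]
 [ 0.4373 -0.2109]]
```

Request:
play_rows:
  series:
    - [1,[0,0,-0.2],[0,0,1]]
    - [1,[0,0,-0.2],[0,0,1]]
    - [1,[0,0,0],[0,0,1]]
    - [1,[0,0,0],[0,0,1]]
    - [1,[0,0,0],[0,0,1]]
    - [1,[0,0,0],[0,0,1]]
    - [1,[0,0,0],[0,0,1]]
    - [1,[0,0,0],[0,0,1]]
  force: 40

```text
t: 1.2
tool_pos: [0.2135, 0.5872, 0.2509]
tool_rot: [2.107, 2.33, -0.001]
contact_force: [-0.0, 0.7, 1.0]
opening: 0.0853
grip_force: 0.0
```

Request:
play_rows:
  series:
    - [1,[0,0,0],[0,0,0.75]]
    - [1,[-0.8,0.8,0],[0,0,0]]
    - [1,[-0.8,0.8,0],[0,0,0]]
    - [1,[-0.8,0.8,0],[0,0,0]]
    - [1,[-0.8,0.8,0],[0,0,0]]
    - [1,[-0.8,0.8,0],[0,0,0]]
    - [1,[-0.8,0.8,0],[0,0,0]]
    - [1,[-0.8,0.8,0],[0,0,0]]

```text
t: 2.2
tool_pos: [0.4947, 0.3059, 0.2512]
tool_rot: [-2.221, -2.222, -0.0]
contact_force: [0.7, 1.0, -0.0]
opening: 0.0858
grip_force: 0.0
```

Request:
play_rows:
  series:
    - [1,[-0.73,0.73,0],[0,0,0]]
    - [1,[-0.73,0.73,0],[0,0,0]]
    - [1,[-0.73,0.73,0],[0,0,0]]
    - [1,[-0.73,0.73,0],[0,0,0]]
    - [1,[0,0,0],[0,0,0]]

```text
t: 2.82
tool_pos: [0.6413, 0.1586, 0.2504]
tool_rot: [-2.226, -2.217, 0.002]
contact_force: [0.3, -0.1, 0.7]
opening: 0.0855
grip_force: 0.0
```

```bash
cat >> h.py <<'E'
from scipy.spatial.transform import Rotation as Ro
import cv2
def wrist():
    o=ctrl.get_obs(); im=imaging.get_image("wrist")
    T=np.eye(4);T[:3,:3]=Ro.from_rotvec(o["tool_rot"]).as_matrix();T[:3,3]=o["tool_pos"]
    im["extrinsics"]=np.linalg.inv(T@np.array(im["hand_eye"]));return o,im
E
python3 - <<'E'
from h import *
o,im=wrist();print(o["tool_pos"],o["opening"]);cv2.imwrite("pics/w1.png",im["color"]);np.save("w1.npy",im,allow_pickle=True)
print(np.round(im["hand_eye"],3),im["fx"],im["cx"],im["cy"])
E=im["extrinsics"]
for n,p in dict(bell=(.6396,.16,.125),dome=(.6483,.0341,.109),tulip=(.6522,-.0911,.151)).items():
    c=E[:3,:3]@p+E[:3,3];print(n,c[:2]/c[2]*im["fx"]+[im["cx"],im["cy"]])
E
```

```text
[0.641318   0.15859057 0.2504128 ] 0.08545499223908565
[[-0.    -0.948 -0.319  0.083]
 [ 1.    -0.    -0.001  0.001]
 [ 0.001 -0.319  0.948 -0.142]
 [ 0.     0.     0.     1.   ]] 421.89937672066543 319.8452098174316 241.6993784016749
bell [316.34089958 229.05392069]
dome [328.58426816 374.90749275]
tulip [334.08220736 541.02391445]
```

View pics/w1.png

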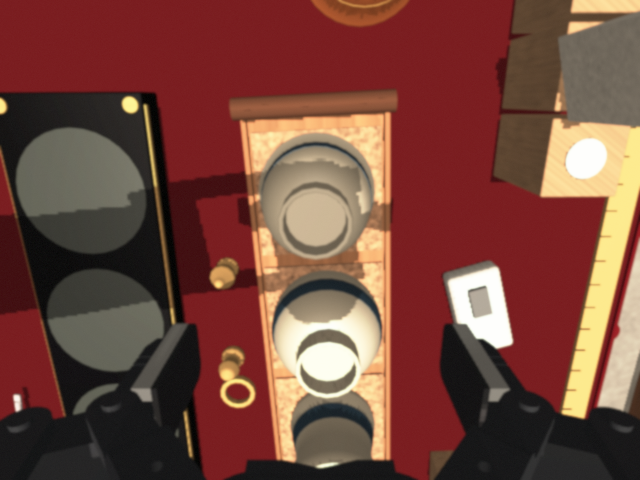

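```bash
python3 - <<'E'
from h import *
im=np.load("w1.npy",allow_pickle=True).item()
print("bell",ray(im,(316,221.5),.125),"dome",ray(im,(328.5,361),.109), "disc1",ray(im,(82,191),.035),"disc2",ray(im,(106,320),.035))
print("cork mat near/far row edges", ray(im,(250,131),.021),ray(im,(386,131),.021),ray(im,(262,264),.021),ray(im,(388,262),.021))
E
```

```text
bell [0.63941141 0.16520081] dome [0.64820373 0.04698287] disc1 [0.43714068 0.1676142 ] disc2 [0.43702138 0.04264211]
cork mat near/far row edges [0.58233646 0.21610709] [0.69849542 0.21562251] [0.58671931 0.09400586] [0.70588166 0.09559769]
```

The wrist view shows the bell's neck rim at (316,221), the dome's at (328,361), and felt discs at (82,191) and (106,320). Positions agree with the earlier estimate to about 3 mm. Now I'll go down onto the bell's neck.

Request:
play_rows:
  series:
    - [1,[0.08,-0.04,0.6],[0,0,0]]
    - [1,[0,0,0.6],[0,0,0]]
    - [1,[0,0,0.6],[0,0,0]]
    - [1,[0,0,0.5],[0,0,0]]
    - [1,[0,0,0.4],[0,0,0]]
    - [1,[0,0,0.19],[0,0,0]]
    - [1,[0,0,0],[0,0,0]]

```text
t: 3.75
tool_pos: [0.6373, 0.1657, 0.1064]
tool_rot: [-2.22, -2.222, 0.001]
contact_force: [0.2, 0.6, 0.5]
opening: 0.0851
grip_force: 0.0
```

```bash
python3 - <<'E'
from h import *
o,im=wrist();print(o["tool_pos"],o["contact_force"]);D=imaging.get_image("side")["color"][150:330,300:500];S=imaging.get_image("scene")["color"][180:360,250:450]
cv2.imwrite("pics/c1.png",cv2.resize(np.hstack([D,S]),None,fx=2,fy=2,interpolation=2))
E
```

```text
[0.63730608 0.16573601 0.10637309] [0.23684317 0.58355817 0.45273618]
```

View pics/c1.png

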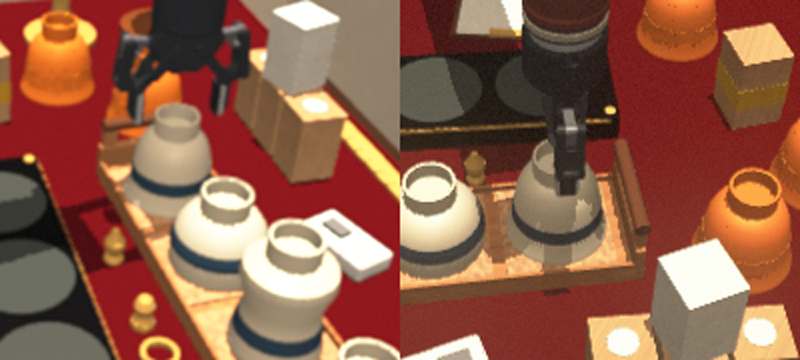

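The fingers straddle the bell's neck. In the scene crop the finger (568) is a little to +y of the neck centre (about 558), so I'll shift slightly and close.

Request:
play_rows:
  series:
    - [1,[-0.08,0.03,0],[0,0,0]]
    - [0.4,[0,0,0],[0,0,0]]
    - [0.2,[0,0,0],[0,0,0]]
    - [0.2,[0,0,0],[0,0,0]]
    - [0.2,[0,0,0],[0,0,0]]
    - [0.2,[0,0,0],[0,0,0]]
    - [0.2,[0,0,0],[0,0,0]]
    - [0.2,[0,0,0],[0,0,0]]
  force: 45

```text
t: 4.9
tool_pos: [0.6392, 0.1614, 0.1075]
tool_rot: [2.221, 2.222, -0.0]
contact_force: [-3.5, -1.1, 5.8]
opening: 0.0484
grip_force: 46.6
```

```bash
python3 - <<'E'
from h import *
o=ctrl.get_obs();print(o["tool_pos"],o["contact_force"],o["wrist_torque"],o["opening"],o["grip_force"])
D=imaging.get_image("side")["color"][150:330,300:500];S=imaging.get_image("scene")["color"][180:360,250:450]
cv2.imwrite("pics/c2.png",cv2.resize(np.hstack([D,S]),None,fx=2,fy=2,interpolation=2))
E
```

```text
[0.639216   0.16142082 0.10749745] [-3.49839745 -1.12272938  5.8101459 ] [-0.13511595  0.54075964 -0.02074233] 0.0483903773730396 46.579314172267914
```

View pics/c2.png

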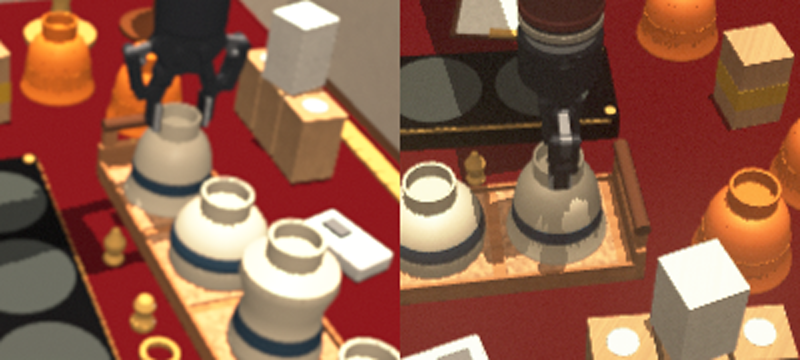

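Gripped: opening 48 mm, pads on the neck. Lifting gently.

Request:
play_rows:
  series:
    - [0.2,[0,0,-0.1],[0,0,0]]
    - [0.2,[0,0,-0.2],[0,0,0]]
    - [0.2,[0,0,-0.4],[0,0,0]]
    - [0.2,[0,0,-0.5],[0,0,0]]
    - [0.2,[0,0,-0.4],[0,0,0]]
    - [0.2,[0,-0.2,0],[0,0,0]]
    - [0.2,[0,-0.4,0],[0,0,0]]
    - [0.2,[0.05,-0.5,0],[0,0,0]]

```text
t: 6.0
tool_pos: [0.5825, 0.1637, 0.1854]
tool_rot: [-2.221, -2.22, 0.003]
contact_force: [-0.5, 1.0, -4.1]
opening: 0.0486
grip_force: 47.4
```

Request:
play_rows:
  series:
    - [0.2,[0,-0.6,0],[0,0,0]]
    - [0.2,[0,-0.6,0],[0,0,0]]
    - [0.2,[0,-0.6,0],[0,0,0]]
    - [0.2,[0,-0.6,0],[0,0,0]]
    - [0.2,[0,-0.4,0],[0,0,0]]
    - [0.2,[0,-0.13,0],[0,0,0]]
    - [0.2,[0,0,0],[0,0,0]]

```text
t: 6.88
tool_pos: [0.4374, 0.1639, 0.1864]
tool_rot: [2.221, 2.222, -0.0]
contact_force: [-1.0, -0.7, -3.8]
opening: 0.0482
grip_force: 47.6
```

```bash
python3 - <<'E'
from h import *
o=ctrl.get_obs();print(o["tool_pos"],o["contact_force"],o["opening"],o["grip_force"])
D=imaging.get_image("side")["color"][130:330,220:440];S=imaging.get_image("scene")["color"][120:320,220:440]
cv2.imwrite("pics/c3.png",cv2.resize(np.hstack([D,S]),None,fx=1.8,fy=1.8,interpolation=2))
E
```

```text
[0.43737467 0.16385932 0.18640446] [-1.01118021 -0.65643192 -3.78387119] 0.048174809785012575 47.60864909738302
```

View pics/c3.png

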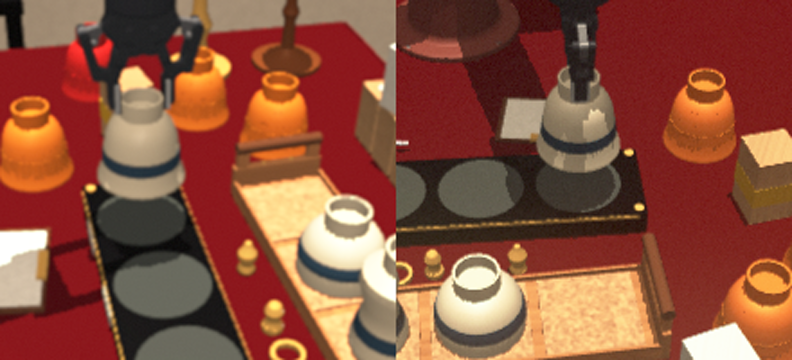

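The bell hangs upright over the left-end disc. Lowering.

Request:
play_rows:
  series:
    - [0.2,[0,0,0.3],[0,0,0]]
    - [0.2,[0,0,0.4],[0,0,0]]
    - [0.2,[0,0,0.3],[0,0,0]]
    - [0.2,[0,0,0.15],[0,0,0]]
    - [0.2,[0,0,0.08],[0,0,0]]
    - [0.2,[0,0,0.03],[0,0,0]]
    - [0.2,[0,0,0],[0,0,0]]

```text
t: 7.85
tool_pos: [0.4381, 0.164, 0.1243]
tool_rot: [2.221, 2.221, 0.001]
contact_force: [-0.5, 0.6, -3.7]
opening: 0.0486
grip_force: 47.6
```

Request:
play_rows:
  series:
    - [0.2,[0,0,0.02],[0,0,0]]
    - [0.2,[0,0,0.02],[0,0,0]]
    - [0.2,[0,0,0],[0,0,0]]

```text
t: 8.22
tool_pos: [0.4377, 0.1639, 0.1218]
tool_rot: [2.221, 2.222, 0.0]
contact_force: [-0.6, 0.3, -3.9]
opening: 0.0483
grip_force: 47.6
```

Request:
play_rows:
  series:
    - [0.2,[0,0,0.02],[0,0,0]]
    - [0.2,[0,0,0.01],[0,0,0]]
    - [0.2,[0,0,0],[0,0,0]]

```text
t: 8.6
tool_pos: [0.4378, 0.164, 0.1215]
tool_rot: [-2.221, -2.222, 0.0]
contact_force: [-4.4, -0.5, 5.3]
opening: 0.0484
grip_force: 48.4
```

Touched down. Releasing and rising.

Request:
play_rows:
  series:
    - [0.65,[0,0,0],[0,0,0]]
    - [1,[0,0,0],[0,0,0]]
    - [1,[0,0,0],[0,0,0]]
    - [1,[0,0,0],[0,0,0]]
    - [1,[0,0,-0.6],[0,0,0]]
    - [1,[0,0,-1],[0,0,0]]
    - [1,[0,0,-0.97],[0,0,0]]

```text
t: 9.48
tool_pos: [0.4375, 0.1639, 0.25]
tool_rot: [-2.221, -2.222, 0.0]
contact_force: [0.3, -0.1, 0.6]
opening: 0.0857
grip_force: 0.0
```

Request:
play_rows:
  series:
    - [1,[-0.51,0.85,0],[0,0,0]]
    - [1,[-0.51,0.85,0],[0,0,0]]
    - [1,[-0.51,0.85,0],[0,0,0]]
    - [1,[-0.51,0.85,0],[0,0,0]]
    - [1,[-0.51,0.85,0],[0,0,0]]
    - [1,[0,0,0],[0,0,0]]

```text
t: 10.22
tool_pos: [0.6519, 0.0345, 0.2473]
tool_rot: [-2.223, -2.218, 0.002]
contact_force: [-0.5, 0.2, -0.3]
opening: 0.0853
grip_force: 0.0
```

```bash
python3 - <<'E'
from h import *
o,im=wrist();print(o["tool_pos"]);np.save("w2.npy",im,allow_pickle=True)
S=imaging.get_image("scene")["color"]
cv2.imwrite("pics/c4.png",np.hstack([im["color"][60:420,150:500],cv2.resize(S[140:320,220:420],None,fx=2,fy=2,interpolation=2)]))
E
```

```text
[0.65188249 0.03449027 0.24726508]
```

View pics/c4.png

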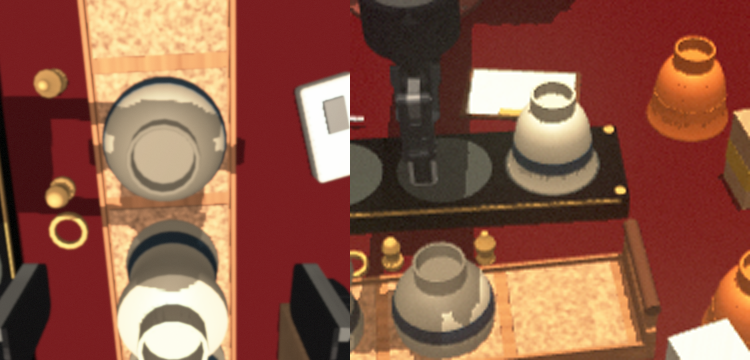

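The bell stands centred on its disc. The dome's rim is at wrist pixel (314,218).

```bash
python3 - <<'E'
from h import *
im=np.load("w2.npy",allow_pickle=True).item()
print("dome",ray(im,(314,218),.109)); print("tulip",ray(im,(324,397),.151),ray(im,(324,393),.151))
E
```

```text
dome [0.64834241 0.040004  ]
tulip [ 0.65498863 -0.07468293] [ 0.65498706 -0.07141398]
```

Request:
play_rows:
  series:
    - [1,[0,-0.03,0.7],[0,0,0]]
    - [1,[0,0,0.7],[0,0,0]]
    - [1,[0,0,0.7],[0,0,0]]
    - [1,[0,0,0.5],[0,0,0]]
    - [1,[0,0,0.4],[0,0,0]]
    - [1,[0,0,0.18],[0,0,0]]
    - [1,[0,0,0],[0,0,0]]

```text
t: 11.2
tool_pos: [0.6485, 0.0367, 0.0898]
tool_rot: [-2.221, -2.222, 0.0]
contact_force: [-0.3, -0.7, 0.5]
opening: 0.0851
grip_force: 0.0
```

Request:
play_rows:
  series:
    - [0.4,[0,0,0],[0,0,0]]
    - [0.2,[0,0,0],[0,0,0]]
    - [0.2,[0,0,0],[0,0,0]]
    - [0.2,[0,0,0],[0,0,0]]
    - [0.2,[0,0,0],[0,0,0]]
    - [0.2,[0,0,0],[0,0,0]]
    - [0.2,[0,0,0],[0,0,0]]

```text
t: 12.08
tool_pos: [0.6496, 0.0363, 0.0914]
tool_rot: [2.22, 2.221, 0.002]
contact_force: [-0.7, 0.5, 5.5]
opening: 0.0499
grip_force: 48.2
```

Request:
play_rows:
  series:
    - [0.2,[0,0,-0.1],[0,0,0]]
    - [0.2,[0,0,-0.2],[0,0,0]]
    - [0.2,[0,0,-0.4],[0,0,0]]
    - [0.2,[0,0,-0.5],[0,0,0]]
    - [0.2,[0,0,-0.4],[0,0,0]]
    - [0.2,[0,-0.2,0],[0,0,0]]
    - [0.2,[0,-0.4,0],[0,0,0]]
    - [0.2,[0.04,-0.6,0],[0,0,0]]

```text
t: 13.08
tool_pos: [0.5871, 0.0384, 0.1686]
tool_rot: [-2.22, -2.22, 0.002]
contact_force: [0.1, -0.4, -3.0]
opening: 0.0494
grip_force: 47.6
```

Request:
play_rows:
  series:
    - [0.2,[0,-0.6,0],[0,0,0]]
    - [0.2,[0,-0.6,0],[0,0,0]]
    - [0.2,[0,-0.6,0],[0,0,0]]
    - [0.2,[0,-0.6,0],[0,0,0]]
    - [0.2,[0,-0.44,0],[0,0,0]]
    - [0.2,[0,-0.2,0],[0,0,0]]
    - [0.2,[0,0,0],[0,0,0]]

```text
t: 13.95
tool_pos: [0.4362, 0.0385, 0.1694]
tool_rot: [-2.221, -2.222, -0.0]
contact_force: [0.3, -0.1, -2.4]
opening: 0.0494
grip_force: 47.7
```

Request:
play_rows:
  series:
    - [0.2,[0,0,0.3],[0,0,0]]
    - [0.2,[0,0,0.4],[0,0,0]]
    - [0.2,[0,0,0.3],[0,0,0]]
    - [0.2,[0,0,0.15],[0,0,0]]
    - [0.2,[0,0,0.08],[0,0,0]]
    - [0.2,[0,0,0.04],[0,0,0]]
    - [0.2,[0,0,0],[0,0,0]]

```text
t: 14.82
tool_pos: [0.4371, 0.0384, 0.1067]
tool_rot: [2.221, 2.221, 0.001]
contact_force: [-0.2, -0.4, -2.6]
opening: 0.0498
grip_force: 47.6
```

Request:
play_rows:
  series:
    - [0.2,[0,0,0.02],[0,0,0]]
    - [0.2,[0,0,0.02],[0,0,0]]
    - [0.2,[0,0,0.01],[0,0,0]]
    - [0.2,[0,0,0.01],[0,0,0]]
    - [0.2,[0,0,0],[0,0,0]]

```text
t: 15.45
tool_pos: [0.4372, 0.0384, 0.1053]
tool_rot: [2.221, 2.222, -0.0]
contact_force: [-6.0, -0.4, 8.8]
opening: 0.0493
grip_force: 49.0
```

Touched down. Releasing, then over to the tulip.

Request:
play_rows:
  series:
    - [0.65,[0,0,0],[0,0,0]]
    - [1,[0,0,0],[0,0,0]]
    - [1,[0,0,0],[0,0,0]]
    - [1,[0,0,0],[0,0,0]]
    - [1,[0,0,-0.6],[0,0,0]]
    - [1,[0,0,-1],[0,0,0]]
    - [1,[0,0,-1],[0,0,0]]
    - [1,[0,0,-0.3],[0,0,0]]

```text
t: 16.45
tool_pos: [0.4384, 0.0383, 0.2524]
tool_rot: [2.217, 2.218, 0.007]
contact_force: [0.7, 0.5, -0.4]
opening: 0.0854
grip_force: 0.0
```

Request:
play_rows:
  series:
    - [1,[-0.5,0.87,0],[0,0,0]]
    - [1,[-0.5,0.87,0],[0,0,0]]
    - [1,[-0.5,0.87,0],[0,0,0]]
    - [1,[-0.5,0.87,0],[0,0,0]]
    - [1,[-0.5,0.87,0],[0,0,0]]
    - [1,[0,0,0],[0,0,0]]
    - [1,[0,0,0],[0,0,0]]

```text
t: 17.32
tool_pos: [0.6535, -0.0862, 0.2468]
tool_rot: [-2.219, -2.22, 0.002]
contact_force: [-0.5, -0.1, 0.0]
opening: 0.0853
grip_force: 0.0
```

```bash
python3 - <<'E'
from h import *
o,im=wrist();print(o["tool_pos"]);np.save("w3.npy",im,allow_pickle=True)
S=imaging.get_image("scene")["color"]
cv2.imwrite("pics/c5.png",np.hstack([im["color"][60:420,150:500],cv2.resize(S[140:320,180:380],None,fx=2,fy=2,interpolation=2)]))
E
```

```text
[ 0.65350852 -0.0862095   0.24678331]
```

View pics/c5.png

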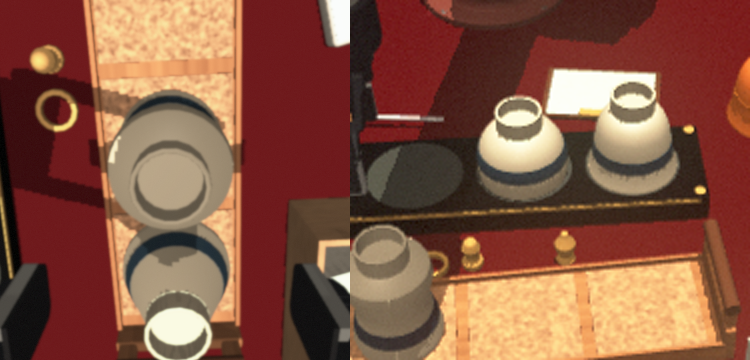

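The bell and dome both stand centred on their discs. The tulip's rim is at wrist pixel (320.5,244) and the cone's at (328,388).

```bash
python3 - <<'E'
from h import *
im=np.load("w3.npy",allow_pickle=True).item()
print("tulip",ray(im,(320.5,244),.151)); print("cone",ray(im,(328,388),.127))
E
```

```text
tulip [ 0.65437939 -0.08496877]
cone [ 0.6599585  -0.20601636]
```

Request:
play_rows:
  series:
    - [1,[-0.05,-0.01,0.5],[0,0,0]]
    - [1,[0,0,0.6],[0,0,0]]
    - [1,[0,0,0.5],[0,0,0]]
    - [1,[0,0,0.4],[0,0,0]]
    - [1,[0,0,0.2],[0,0,0]]
    - [1,[0,0,0.11],[0,0,0]]
    - [1,[0,0,0],[0,0,0]]

```text
t: 18.3
tool_pos: [0.654, -0.0891, 0.1332]
tool_rot: [2.221, 2.221, 0.0]
contact_force: [0.3, 0.9, -0.1]
opening: 0.0853
grip_force: 0.0
```

Request:
play_rows:
  series:
    - [0.4,[0,0,0],[0,0,0]]
    - [0.2,[0,0,0],[0,0,0]]
    - [0.2,[0,0,0],[0,0,0]]
    - [0.2,[0,0,0],[0,0,0]]
    - [0.2,[0,0,0],[0,0,0]]
    - [0.2,[0,0,0],[0,0,0]]
    - [0.2,[0,0,0],[0,0,0]]

```text
t: 19.18
tool_pos: [0.6542, -0.0892, 0.1341]
tool_rot: [2.22, 2.221, 0.001]
contact_force: [-3.1, -0.3, 6.5]
opening: 0.0489
grip_force: 46.7
```

Request:
play_rows:
  series:
    - [0.2,[0,0,-0.1],[0,0,0]]
    - [0.2,[0,0,-0.2],[0,0,0]]
    - [0.2,[0,0,-0.4],[0,0,0]]
    - [0.2,[0,0,-0.5],[0,0,0]]
    - [0.2,[0,0,-0.4],[0,0,0]]
    - [0.2,[0,-0.2,0],[0,0,0]]
    - [0.2,[0,-0.4,0],[0,0,0]]
    - [0.2,[0.06,-0.6,0],[0,0,0]]

```text
t: 20.18
tool_pos: [0.5922, -0.086, 0.2114]
tool_rot: [-2.22, -2.22, 0.002]
contact_force: [-0.0, -0.5, -2.9]
opening: 0.0485
grip_force: 47.6
```

Request:
play_rows:
  series:
    - [0.2,[0,-0.6,0],[0,0,0]]
    - [0.2,[0,-0.6,0],[0,0,0]]
    - [0.2,[0,-0.6,0],[0,0,0]]
    - [0.2,[0,-0.6,0],[0,0,0]]
    - [0.2,[0,-0.5,0],[0,0,0]]
    - [0.2,[0,-0.24,0],[0,0,0]]
    - [0.2,[0,0,0],[0,0,0]]

```text
t: 21.05
tool_pos: [0.4362, -0.086, 0.2124]
tool_rot: [2.222, 2.221, 0.0]
contact_force: [0.4, 0.2, -3.8]
opening: 0.0484
grip_force: 47.8
```

Request:
play_rows:
  series:
    - [0.2,[0,0,0.3],[0,0,0]]
    - [0.2,[0,0,0.4],[0,0,0]]
    - [0.2,[0,0,0.3],[0,0,0]]
    - [0.2,[0,0,0.15],[0,0,0]]
    - [0.2,[0,0,0.08],[0,0,0]]
    - [0.2,[0,0,0.05],[0,0,0]]
    - [0.2,[0,0,0],[0,0,0]]

```text
t: 21.92
tool_pos: [0.437, -0.0862, 0.1492]
tool_rot: [2.221, 2.221, 0.0]
contact_force: [-0.7, 0.7, -3.5]
opening: 0.0485
grip_force: 47.8
```

Request:
play_rows:
  series:
    - [0.2,[0,0,0.01],[0,0,0]]
    - [0.2,[0,0,0.01],[0,0,0]]
    - [0.2,[0,0,0.01],[0,0,0]]
    - [0.2,[0,0,0],[0,0,0]]

```text
t: 22.42
tool_pos: [0.4371, -0.0863, 0.1482]
tool_rot: [2.221, 2.221, 0.0]
contact_force: [-1.5, 0.7, 1.7]
opening: 0.049
grip_force: 48.3
```

Request:
play_rows:
  series:
    - [0.2,[0,0,0.01],[0,0,0]]
    - [0.65,[0,0,0],[0,0,0]]
    - [1,[0,0,0],[0,0,0]]
    - [1,[0,0,0],[0,0,0]]
    - [1,[0,0,0],[0,0,0]]
    - [1,[0,0,-0.6],[0,0,0]]
    - [1,[0,0,-0.9],[0,0,0]]
    - [1,[0,0,-0.55],[0,0,0]]

```text
t: 23.42
tool_pos: [0.4374, -0.0863, 0.2517]
tool_rot: [2.219, 2.22, 0.002]
contact_force: [0.9, 0.1, -1.1]
opening: 0.0856
grip_force: 0.0
```

Request:
play_rows:
  series:
    - [1,[-0.51,0.89,0],[0,0,0]]
    - [1,[-0.51,0.89,0],[0,0,0]]
    - [1,[-0.51,0.89,0],[0,0,0]]
    - [1,[-0.51,0.89,0],[0,0,0]]
    - [1,[-0.5,0.89,0],[0,0,0]]
    - [1,[0,0,0],[0,0,0]]
    - [1,[0,0,0],[0,0,0]]

```text
t: 24.3
tool_pos: [0.659, -0.2128, 0.2487]
tool_rot: [-2.22, -2.221, 0.001]
contact_force: [-1.2, 0.8, 0.4]
opening: 0.0855
grip_force: 0.0
```

```bash
python3 - <<'E'
from h import *
o,im=wrist();print(o["tool_pos"]);np.save("w4.npy",im,allow_pickle=True)
S=imaging.get_image("scene")["color"]
cv2.imwrite("pics/c6.png",np.hstack([im["color"][60:420,150:500],cv2.resize(S[140:320,180:380],None,fx=2,fy=2,interpolation=2)]))
E
```

```text
[ 0.65902683 -0.21282866  0.24871509]
```

View pics/c6.png

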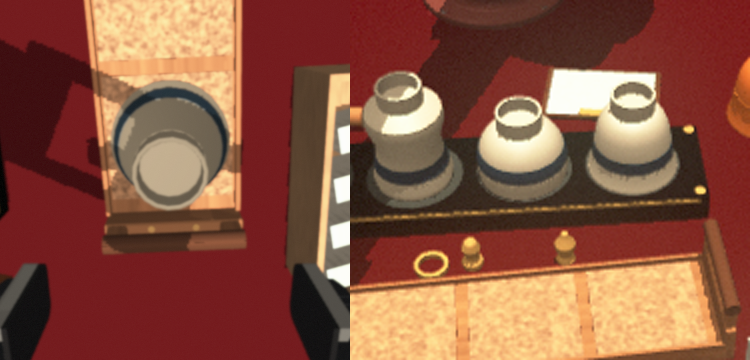

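Three shades stand on their discs. The cone's rim is at wrist pixel (320.5,233).

```bash
python3 - <<'E'
from h import *
im=np.load("w4.npy",allow_pickle=True).item()
print("cone",ray(im,(320.5,233),.127))
E
```

```text
cone [ 0.66002838 -0.21285223]
```

Request:
play_rows:
  series:
    - [1,[-0.04,0.01,0.6],[0,0,0]]
    - [1,[0,0,0.7],[0,0,0]]
    - [1,[0,0,0.6],[0,0,0]]
    - [1,[0,0,0.5],[0,0,0]]
    - [1,[0,0,0.3],[0,0,0]]
    - [1,[0,0,0.12],[0,0,0]]
    - [1,[0,0,0],[0,0,0]]

```text
t: 25.28
tool_pos: [0.66, -0.215, 0.1091]
tool_rot: [2.22, 2.221, 0.001]
contact_force: [-0.2, -0.1, 0.2]
opening: 0.0854
grip_force: 0.0
```

Request:
play_rows:
  series:
    - [0.4,[0,0,0],[0,0,0]]
    - [0.2,[0,0,0],[0,0,0]]
    - [0.2,[0,0,0],[0,0,0]]
    - [0.2,[0,0,0],[0,0,0]]
    - [0.2,[0,0,0],[0,0,0]]
    - [0.2,[0,0,0],[0,0,0]]
    - [0.2,[0,0,0],[0,0,0]]

```text
t: 26.15
tool_pos: [0.6603, -0.2154, 0.1098]
tool_rot: [2.22, 2.221, 0.0]
contact_force: [-3.0, 0.4, 5.8]
opening: 0.0483
grip_force: 47.4
```

Request:
play_rows:
  series:
    - [0.2,[0,0,-0.1],[0,0,0]]
    - [0.2,[0,0,-0.2],[0,0,0]]
    - [0.2,[0,0,-0.4],[0,0,0]]
    - [0.2,[0,0,-0.5],[0,0,0]]
    - [0.2,[0,0,-0.4],[0,0,0]]
    - [0.2,[0,-0.2,0],[0,0,0]]
    - [0.2,[0,-0.4,0],[0,0,0]]
    - [0.2,[0.08,-0.6,0],[0,0,0]]

```text
t: 27.15
tool_pos: [0.5983, -0.2108, 0.1869]
tool_rot: [-2.22, -2.22, 0.001]
contact_force: [0.3, -0.4, -1.9]
opening: 0.0485
grip_force: 47.2
```

Request:
play_rows:
  series:
    - [0.2,[0,-0.6,0],[0,0,0]]
    - [0.2,[0,-0.6,0],[0,0,0]]
    - [0.2,[0,-0.6,0],[0,0,0]]
    - [0.2,[0,-0.6,0],[0,0,0]]
    - [0.2,[0,-0.55,0],[0,0,0]]
    - [0.2,[0,-0.3,0],[0,0,0]]
    - [0.2,[0,0,0],[0,0,0]]

```text
t: 28.02
tool_pos: [0.4366, -0.2109, 0.1879]
tool_rot: [-2.222, -2.221, -0.0]
contact_force: [0.3, 0.1, -1.6]
opening: 0.0485
grip_force: 47.4
```

Request:
play_rows:
  series:
    - [0.2,[0,0,0.3],[0,0,0]]
    - [0.2,[0,0,0.4],[0,0,0]]
    - [0.2,[0,0,0.3],[0,0,0]]
    - [0.2,[0,0,0.15],[0,0,0]]
    - [0.2,[0,0,0.08],[0,0,0]]
    - [0.2,[0,0,0.05],[0,0,0]]
    - [0.2,[0,0,0],[0,0,0]]

```text
t: 28.9
tool_pos: [0.4375, -0.2112, 0.1247]
tool_rot: [2.221, 2.221, 0.0]
contact_force: [0.3, 0.6, -2.3]
opening: 0.0484
grip_force: 47.4
```

Request:
play_rows:
  series:
    - [0.2,[0,0,0.01],[0,0,0]]
    - [0.2,[0,0,0.01],[0,0,0]]
    - [0.2,[0,0,0.01],[0,0,0]]
    - [0.2,[0,0,0.01],[0,0,0]]
    - [0.2,[0,0,0],[0,0,0]]

```text
t: 29.52
tool_pos: [0.4376, -0.2115, 0.1238]
tool_rot: [2.22, 2.221, -0.0]
contact_force: [-4.1, 0.4, 6.1]
opening: 0.0486
grip_force: 48.3
```

Touched down. Releasing and backing away upward, then over the tray so the view is clear.

Request:
play_rows:
  series:
    - [0.65,[0,0,0],[0,0,0]]
    - [1,[0,0,0],[0,0,0]]
    - [1,[0,0,0],[0,0,0]]
    - [1,[0,0,0],[0,0,0]]
    - [1,[0,0,-0.6],[0,0,0]]
    - [1,[0,0,-1],[0,0,0]]
    - [1,[0,0,-1],[0,0,0]]
    - [1,[-0.8,0,-0.4],[0,0,0]]

```text
t: 30.52
tool_pos: [0.4388, -0.251, 0.2768]
tool_rot: [2.213, 2.221, 0.002]
contact_force: [0.7, -0.5, -0.7]
opening: 0.0856
grip_force: 0.0
```

Request:
play_rows:
  series:
    - [1,[-0.8,0,0],[0,0,0]]
    - [1,[-0.8,0,0],[0,0,0]]
    - [1,[-0.8,0,0],[0,0,0]]
    - [1,[0,0,0],[0,0,0]]
    - [1,[0,0,0],[0,0,0]]

```text
t: 31.15
tool_pos: [0.4373, -0.3706, 0.272]
tool_rot: [-2.221, -2.221, -0.001]
contact_force: [0.4, 0.2, -0.6]
opening: 0.0853
grip_force: 0.0
```

```bash
python3 - <<'E'
from h import *
print(ctrl.get_obs()["contact_force"])
S=imaging.get_image("scene");D=imaging.get_image("side")
np.save("fs.npy",S,allow_pickle=True);np.save("fd.npy",D,allow_pickle=True)
cv2.imwrite("pics/f1.png",cv2.resize(S["color"][150:270,105:375],None,fx=2.96,fy=2.96,interpolation=2))
cv2.imwrite("pics/f2.png",cv2.resize(D["color"][190:450,220:440],None,fx=2.3,fy=2.3,interpolation=2))
E
```

```text
[ 0.42805849  0.18686015 -0.62227446]
```

View pics/f1.png

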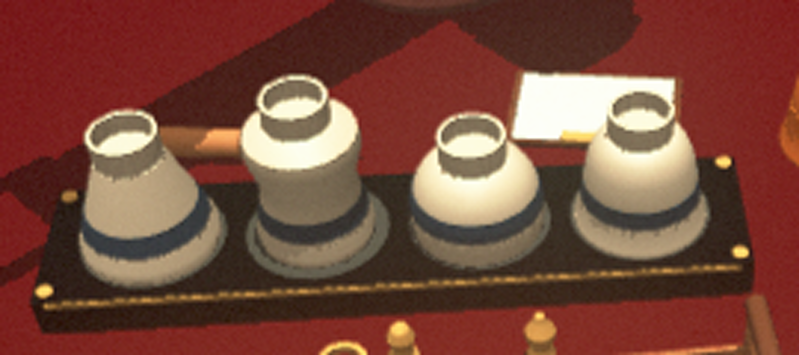

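View pics/f2.png

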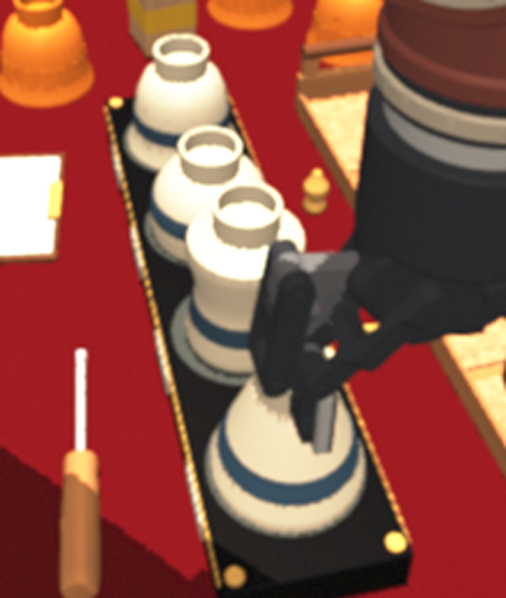

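All four stand upright in the right order. I'll check the neck-rim centres in this scene crop: cone (122,134), tulip (293,99), dome (474,135), bell (641,113).

```bash
python3 - <<'E'
from h import *
S=np.load("fs.npy",allow_pickle=True).item()
for n,p,t in [("bell",(641,113),.1647),("dome",(474,135),.0399),("tulip",(293,99),-.0849),("cone",(122,134),-.2098)]:
    u=ray(S,(105+p[0]/2.96-.3,150+p[1]/2.96-.3),.035+H[n]);print(n,np.round((u-[.4386,t])*1000,1))
E
```

```text
bell [ 6.1 -0.4]
dome [2.1 1.3]
tulip [2.9 0.6]
cone [2.9 0.5]
```

```bash
python3 -c "
from station import ctrl
print(ctrl.finish_job())"
```

```text
the job is handed in; nothing more can be done
None
```

I handed the job in at about 31 s of the 112 s allowed: all four shades stand upright and released on the riser in their tray order (left to right bell, dome, tulip, cone), each within about 6 mm of its disc centre by my last scene image; the handover returned no verdict.

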